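Reset a chain tensioner and lock it again

TASK

On the orange chain tensioner, swing the lock ring's red handle counter-clockwise until the ring is well loose, and only then turn the blue adjuster clockwise until its white pointer stands at the yellow mark. Then swing the same handle back clockwise fully home so that the ring is tight again, and let go. Never force the adjuster round while the ring is tight, and do not touch the grey spare tensioner.

Things in the scene. Friction and masses are not known exactly. Their poses are not given: they have to be found in the camera images.
- lock_ring (a joint): Angle (rad) of the orange tensioner's steel lock ring about its vertical axis: 0 = fully tight at its stop (as at the start), growing counter-clockwise seen from above to 0.9 = fully loose at its other stop. Stays where left; takes about 5 N at its handle. Loose enough beyond 0.6; at or below 0.1 it counts as tight and the adjuster must not be turned.
- lock_peg (a point): Centre of the exposed part of the lock ring's red handle: an upright round peg, 18 mm in diameter, on a flat steel bar, 95 mm out from the ring's axis (the vertical through adjuster_grip). Peg top 18 mm above this point, bar 27 mm below it. x points outward along the bar, z up. Clear for 30 mm around above the bar; the peg may turn in the grip.
- adjuster (a joint): Angle (rad) of the orange tensioner's blue adjuster, above the ring on the same axis: 0 = white pointer at the yellow mark, positive = counter-clockwise of it seen from above. Starts at 0.7 to 1.3, so it is turned clockwise. Stops at -0.6 and 1.6. Turns with about 0.1 Nm and stays where left; no detents.
- adjuster_grip (a point): Grip point of the blue adjuster, on its vertical axis, 101 mm above the table: the middle of an upright wing 46 mm long, 14 mm thick, gripped across the 14 mm. Wing top 16 mm above, foot 28 mm below, on a 48 mm flange with the white pointer. x points along the wing to the pointer, z up. Below: a black dial 128 mm wide with the yellow mark, on the orange housing 144 by 130 mm.
- spare_unit: The grey spare tensioner, otherwise of the same shape and size, not to be touched (its parts do not move). Origin at the centre of its underside, z up; 180 by 160 mm steel plate, 117 mm tall, its handle reaching 104 mm from the centre.
Not all that is in view belongs to the job. What is shaped like the part that bears lock_ring but green is not meant.

How it is judged:
By the outcome, as a careful person would: the job done as asked, in the order asked, and still so for the second after the job is handed in, with the robot touching nothing.
It also fails if it takes over 67 s, if anything falls off the work surface, if the arm or the gripper's body presses on something with over 40 N, if the wrist force passes 120 N, or if a joint passes its speed limit or range.

ROBOT

A 6-joint arm with a two-finger parallel gripper is mounted at the origin on the work surface. World frame = base frame: x ahead of the robot, y to its left, z up, the work surface at z = 0. Lengths are in m, angles in rad, forces in N, time in s.
With the tool pointing down it reaches from about 0.275 to 0.85 m from the base axis. Payload 5.2 kg.
Tool frame: the origin (TCP) lies between the finger pads; the fingertips stand manip.finger_overhang ahead of it and the grasp point (between the pads) lies 8 mm behind it (manip.finger_overhang is the distance from the TCP to the fingertips, in m); z points along the fingers, y is the direction in which the jaws open and shut (so a half turn about z gives the same grasp; the last joint's range is limited). The gripper opens to 85 mm and grips with 20 to 120 N. Pads are 22 mm wide; open, the fingers measure 114 mm over their backs; the gripper's body (76 mm by 85 mm) begins 54 mm behind the grasp point. The pads swing forward as they close: fully open they stand 13 mm farther back than shut.
Start: joints at [1.134, 0.259, 1.535, -0, 1.348, -0.203], TCP at [0.127, 0.535, 0.242] pointing down, gripper open.
Joint ranges: [-3.14, 3.14], [-0.91, 2.08], [0.19, 2.58], [-1.22, 4.36], [0.22, 2.71], [-3.12, 3.12]. Speed limits (rad/s): [2.57, 2.57, 3.14, 3.14, 3.14, 3.14].

INTERFACE

Orientations are given as a unit quaternion [w, x, y, z].
In Python, from station import manip, solver, snapshot, job_done gives the robot as it stands. The module is installed in compiled form; this text tells all that it offers. Calls block until the motion is done:
- manip.move_to(position, orientation): joint-space move of the TCP to a pose.
- manip.line_to(position, speed=0.15, rotation=None, max_force=None): straight line of the TCP; rotation=None keeps the orientation; speed is the mean speed in m/s. With max_force (N) it stops when the force on the tool has changed by that much, and returns True; else False.
- manip.move_joints(angles): joint-space move.
- manip.command_gripper(opening): opening from 0.0 (shut) to 1.0 (fully open); the grip force is fixed at half the most; returns when the fingers have stopped.
- manip.hold(seconds).
- solver.inverse_kinematics(position, orientation): joint angles nearest the present ones, or None.
- manip.observe(): the state.
- snapshot(name): name is "scene" or "top"; returns a dict with "frame" (384x512x3 uint8, red, green, blue), "K" (3x3 intrinsics, pixels), "k1" (the pictures are not rectified: a ray, as slopes to the right and down, at radius r is drawn at 1 + k1 r^2 times it, then the intrinsics apply), "R" (3x3) and "t" (3): a world point X has camera coordinates R X + t. Camera axes: x right, y down, z forward; pixel columns grow to the right and rows downward; lengths in m; the calibration is good to about 2 mm. A picture is of the moment at which its call begins. There is no depth.
A pose or a line that the arm cannot do raises manip.MotionError and nothing moves.
- job_done(): hands the job in, once; it reports no verdict.
The state is a dict: "t": time; "q": joint angles; "qd": joint speeds; "joint_efforts": joint torques, N m; "tcp_pos": TCP position; "tcp_rot": TCP orientation; "contact_force": force on the tool from outside, world axes, zero at the start; "wrist_torque": the same for the moment, N m; "grip_width": opening from 0.0 (shut) to 1.0 (fully open).
Only numpy, scipy, OpenCV 4.12 (cv2) and the standard library are available. Lean on these libraries where they do the work, as an engineer would, in place of code of your own. Each camera call takes 0.05 s, during which the arm holds its last target.

## Working session

There is one attempt and no reset: what is moved stays moved. The work goes in short steps, each a Python script; the robot and the scene stay as the last script left them, time stands still between calls to the robot, and variables do not carry over. Pictures are saved under pics/ and viewed, and the job is handed in when it is done.

```bash
mkdir -p pics; python3 - <<'E'
from station import manip,snapshot
import cv2,pickle
for n in("scene","top"):
    s=snapshot(n);pickle.dump(s,open(n+".pkl","wb"));cv2.imwrite(f"pics/{n}0.png",cv2.resize(s["frame"][:,:,::-1],(800,600),interpolation=cv2.INTER_CUBIC))
    print(n,s["K"],s["k1"],s["R"],s["t"])
print(manip.observe(),manip.finger_overhang)
E
```

```text
scene [[465.60239144   0.         255.80891206]
 [  0.         465.60239144 195.55389137]
 [  0.           0.           1.        ]] -0.07902688501315046 [[-0.59168544  0.80616612 -0.00212531]
 [ 0.58152615  0.42498218 -0.69369841]
 [-0.55833294 -0.41168718 -0.72026245]] [ 0.21609304 -0.17706498  1.56629867]
top [[415.30570034   0.         261.55533839]
 [  0.         415.30570034 192.15528358]
 [  0.           0.           1.        ]] -0.12736261704945018 [[ 0.02353497 -0.99956483 -0.01778364]
 [-0.9930003  -0.02131353 -0.1161729 ]
 [ 0.11574331  0.02039329 -0.99306979]] [0.02022301 0.41507285 0.95209228]
{'t': 0.1, 'q': array([ 1.13419902e+00,  2.59275697e-01,  1.53598880e+00, -4.36209943e-05,
        1.34801856e+00, -2.02798895e-01]), 'qd': array([-0.00088803, -0.00177311, -0.00290791, -0.00097377,  0.00064545,
        0.00057689]), 'joint_efforts': array([ 2.66873751e-03, -4.46966565e+01, -2.91250026e+01, -1.74930919e-04,
        6.25258588e-03,  7.71799051e-07]), 'tcp_pos': array([0.12720821, 0.53460197, 0.24154874]), 'tcp_rot': array([-2.45439622e-04,  1.16628297e-01,  9.93175274e-01, -8.09057928e-04]), 'contact_force': array([-0.04526356, -0.05396952, -0.52623505]), 'wrist_torque': array([-0.01545924,  0.01757227, -0.00467927]), 'grip_width': 1.0014695575606094} 0.011
```

View pics/scene0.png

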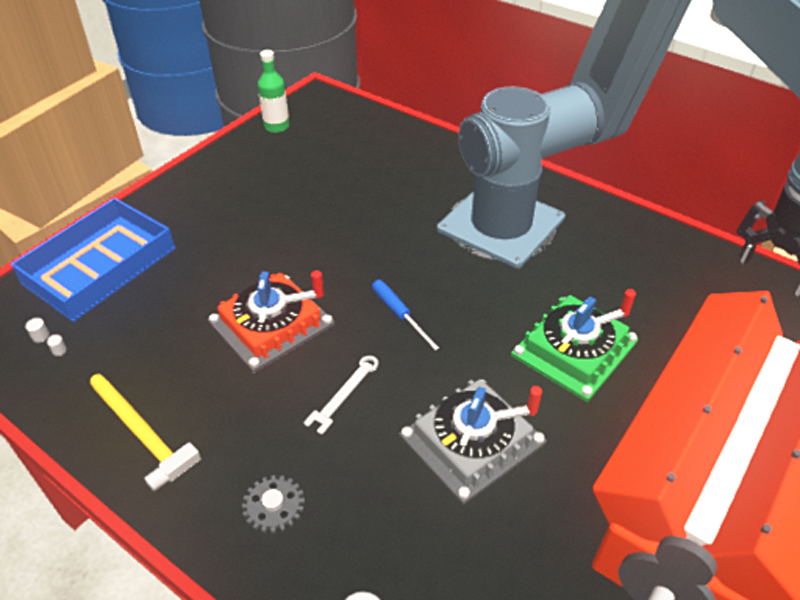

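View pics/top0.png

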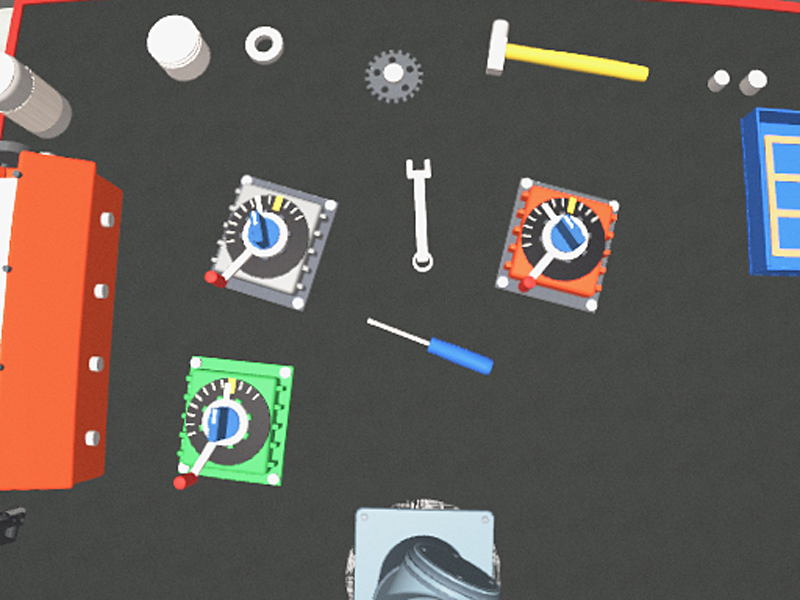

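Three units show in the top view (800x600 px): orange (565,237), grey (263,233) and green (222,422). The orange one is the target: grey is the spare and green is excluded. I'll confirm it in enlarged crops.

```bash
python3 - <<'E'
import cv2,pickle,numpy as np
a=pickle.load(open("top.pkl","rb"))["frame"][100:212,308:408]
b=pickle.load(open("scene.pkl","rb"))["frame"][165:245,125:220]
f=lambda im,s:cv2.resize(im[:,:,::-1],None,fx=s,fy=s,interpolation=cv2.INTER_CUBIC)
A=f(a,5);B=f(b,4)
A=f(a,4)
h=max(A.shape[0],B.shape[0]);c=np.zeros((h,A.shape[1]+B.shape[1],3),np.uint8);c[:A.shape[0],:A.shape[1]]=A;c[:B.shape[0],A.shape[1]:]=B
print(c.shape);cv2.imwrite("pics/crop0.png",c)
E
```

```text
(448, 780, 3)
```

View pics/crop0.png

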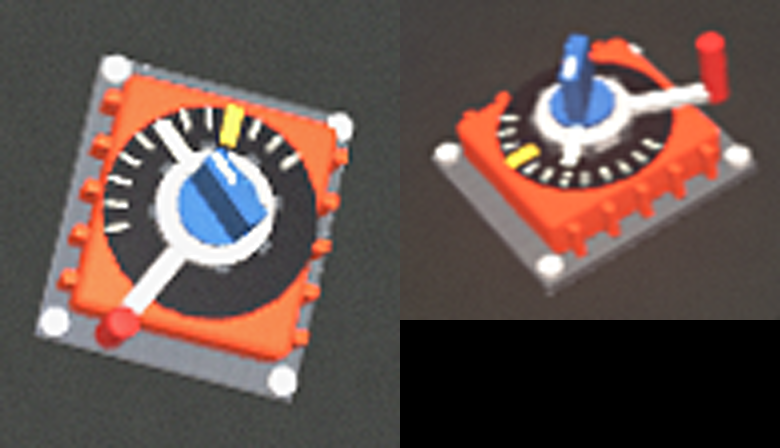

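```bash
python3 - <<'E'
import cv2,pickle,numpy as np
a=pickle.load(open("top.pkl","rb"))["frame"][112:192,318:398]
b=pickle.load(open("scene.pkl","rb"))["frame"][168:240,130:216]
def f(im,s,n):
    o=cv2.resize(im[:,:,::-1],None,fx=s,fy=s,interpolation=cv2.INTER_CUBIC); cv2.imwrite(n,o);print(o.shape)
f(a,7,"pics/ct.png");f(b,8,"pics/cs.png")
E
```

```text
(560, 560, 3)
(576, 688, 3)
```

View pics/ct.png

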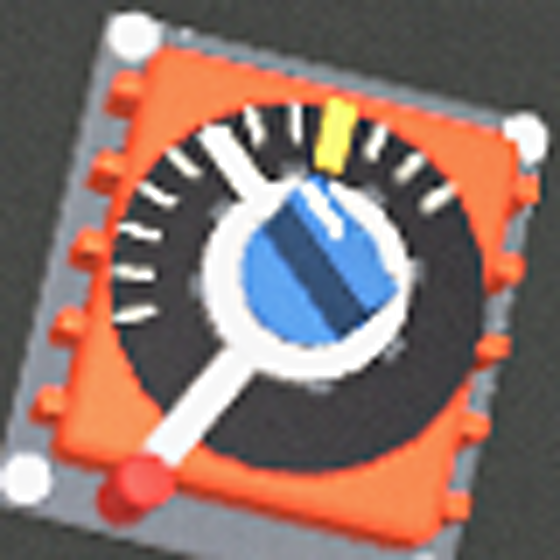

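View pics/cs.png

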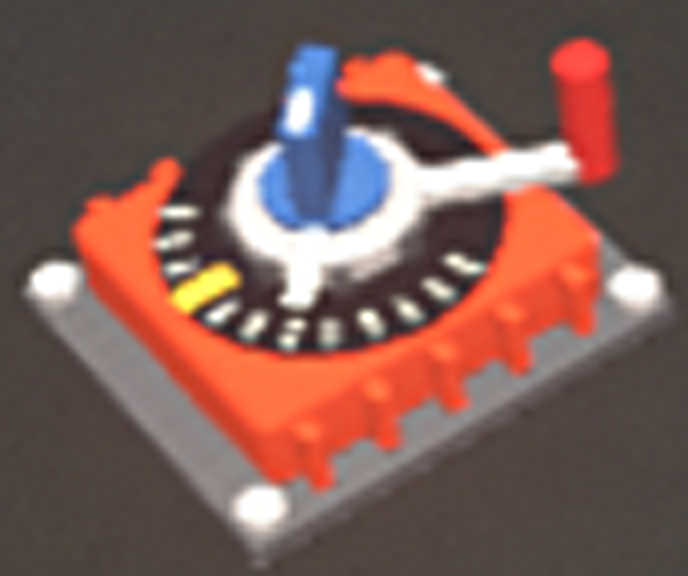

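```bash
cat > h.py <<'E'
import cv2,pickle,numpy as np
from scipy.optimize import least_squares
def load(n): return pickle.load(open(n+".pkl","rb"))
def proj(s,X):
    rv,_=cv2.Rodrigues(s["R"]); p,_=cv2.projectPoints(np.array(X,float).reshape(-1,1,3),rv,s["t"],s["K"],np.array([s["k1"],0,0,0.]))
    return p[:,0]
def ray(s,uv):
    n=cv2.undistortPoints(np.array(uv,float).reshape(-1,1,2),s["K"],np.array([s["k1"],0,0,0.]))[:,0]
    d=np.c_[n,np.ones(len(n))]@s["R"]; return -s["R"].T@s["t"],d
def atz(s,uv,z):
    c,d=ray(s,uv); return c+d*((z-c[2])/d[:,2])[:,None]
def tri(ss,uvs):
    f=lambda X:np.concatenate([(proj(s,X)[0]-uv) for s,uv in zip(ss,uvs)])
    r=least_squares(f,[.4,-.2,.08]);return r.x,np.abs(r.fun).max()
ct=lambda x,y:np.array([318+(x+.5)/7-.5,112+(y+.5)/7-.5])
cs=lambda x,y:np.array([130+(x+.5)/8-.5,168+(y+.5)/8-.5])
E
python3 - <<'E'
from h import *
T,S=load("top"),load("scene")
for n,a,b in [("pegtop",(147,480),(581,60)),("dial",(298,287),(330,222)),("mark_in",(328,170),(235,275)),("mark_out",(342,100),(178,300)),("ptr tip",(213,135),(297,297)),("boltA",(133,37),(52,282)),("boltB",(525,137),(260,505)),("boltC",(25,478),None)]:
    if b: print(n,tri([T,S],[ct(*a),cs(*b)]))
print(atz(T,[ct(345,248)],.117),atz(S,[cs(320,52)],.117))
E
```

```text
pegtop (array([ 0.43403243, -0.13716014,  0.10767861]), np.float64(0.46048274923043664))
dial (array([ 0.50837984, -0.19711619,  0.05148276]), np.float64(0.3218028799055048))
mark_in (array([ 0.54792763, -0.20691842,  0.05210662]), np.float64(0.683860819724913))
mark_out (array([ 0.57092394, -0.21100942,  0.05657189]), np.float64(0.6511974378688308))
ptr tip (array([ 0.55396295, -0.16529803,  0.07199547]), np.float64(0.2414258515251504))
boltA (array([ 0.59872637, -0.16354585,  0.10064478]), np.float64(17.59225010271166))
boltB (array([ 0.57101276, -0.27597788, -0.07738756]), np.float64(18.763226525715822))
[[ 0.50704599 -0.19806709  0.117     ]] [[ 0.4910768  -0.20511272  0.117     ]]
```

```bash
cat >> h.py <<'E'
def overlay(T,S,c,th,am,ap,name,zd=.0515):
    c=np.array(c);ims=[]
    for s,off,k,sz in((T,(318,112),5,(80,80)),(S,(130,160),5,(80,80))):
        im=cv2.resize(s["frame"][off[1]:off[1]+sz[1],off[0]:off[0]+sz[0],::-1],None,fx=k,fy=k,interpolation=cv2.INTER_CUBIC)
        P=lambda X:np.round(((proj(s,X)-off+.5)*k-.5)*16).astype(np.int32).reshape(-1,1,2)
        dr=lambda X,col,cl=True:cv2.polylines(im,[P(X)],cl,col,1,cv2.LINE_AA,4)
        t=np.linspace(0,2*np.pi,60)
        circ=lambda x,y,r,z:np.c_[x+r*np.cos(t),y+r*np.sin(t),0*t+z]
        dr(circ(*c,.064,zd),(0,255,0))
        px,py=c+.095*np.array([np.cos(th),np.sin(th)])
        for z in(.108,.063): dr(circ(px,py,.009,z),(255,255,0))
        dr([[*c,.063],[px,py,.063]],(255,255,0))
        u=np.array([np.cos(ap),np.sin(ap)]);v=np.array([-u[1],u[0]])
        for z in(.117,.073): dr([[*(c+a*.023*u+b*.007*v),z] for a,b in((1,1),(1,-1),(-1,-1),(-1,1))],(255,0,255))
        dr([[*(c+.023*u),.073],[*(c+.055*u),.073]],(255,0,255),False)
        m=np.array([np.cos(am),np.sin(am)]); dr([[*(c+.04*m),zd],[*(c+.064*m),zd]],(0,0,255),False)
        ims.append(im)
    cv2.imwrite(name,np.hstack(ims))
E
python3 - <<'E'
from h import *
r=np.radians
overlay(load("top"),load("scene"),(.508,-.197),r(141.1),r(-12.5),r(34.9),"pics/ov1.png")
E
```

```text
(no output)
```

View pics/ov1.png

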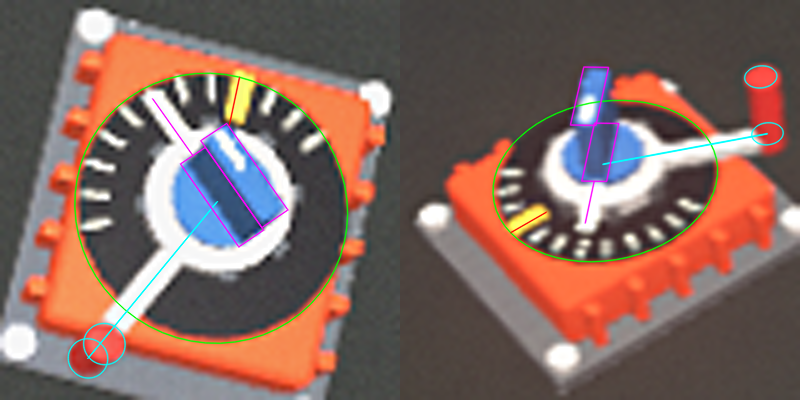

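The overlay fits both views: axis (0.508,-0.197), handle at 141°, mark at about -12.5°, pointer at about 35°. Next I check reachability, then grip the peg.

```bash
cat >> h.py <<'E'
from scipy.spatial.transform import Rotation as Ro
C=np.array([.508,-.197]);TH0=np.radians(141.1)
def quat(phi): # jaw axis y along phi, tool down
    y=np.array([np.cos(phi),np.sin(phi),0]);z=np.array([0,0,-1.]);x=np.cross(y,z)
    q=Ro.from_matrix(np.c_[x,y,z]).as_quat();return q[[3,0,1,2]]
def peg(a,r=.095): return C+r*np.array([np.cos(TH0+a),np.sin(TH0+a)])
E
python3 - <<'E'
from h import *
from station import manip,solver
for k in(0,np.pi):
    for a in(0,.42,.85):
        q=solver.inverse_kinematics([*peg(a),.082],quat(TH0+a+np.pi/2+k));print("peg",k,a,None if q is None else np.round(q,2))
    for d in(34.9,10,-14):
        q=solver.inverse_kinematics([*C,.093],quat(np.radians(d+90)+k));print("adj",k,d,None if q is None else np.round(q,2))
E
```

```text
peg 0 0 [-0.55  0.27  1.96 -0.    0.9   1.7 ]
peg 0 0.42 [-0.64  0.27  1.98 -0.    0.9   1.19]
peg 0 0.85 [-0.72  0.29  1.94 -0.    0.91  0.68]
adj 0 34.9 [-0.57  0.4   1.74 -0.    1.01 -2.75]
adj 0 10 [-0.57  0.4   1.74 -0.    1.01 -2.32]
adj 0 -14 [-0.57  0.4   1.74 -0.    1.01 -1.9 ]
peg 3.141592653589793 0 [-0.55  0.27  1.96 -0.    0.9  -1.44]
peg 3.141592653589793 0.42 [-0.64  0.27  1.98 -0.    0.9  -1.95]
peg 3.141592653589793 0.85 [-0.72  0.29  1.94 -0.    0.91 -2.46]
adj 3.141592653589793 34.9 [-0.57  0.4   1.74 -0.    1.01  0.39]
adj 3.141592653589793 10 [-0.57  0.4   1.74 -0.    1.01  0.82]
adj 3.141592653589793 -14 [-0.57  0.4   1.74 -0.    1.01  1.24]
```

```bash
python3 - <<'E'
from h import *
from station import manip,snapshot
p=peg(0);manip.command_gripper(.5)
manip.move_to([*p,.2],quat(TH0+np.pi/2))
b=manip.observe()['contact_force']
print(manip.line_to([*p,.082],speed=.12,max_force=10))
s=snapshot("scene");t=snapshot("top");pickle.dump(s,open("s1.pkl","wb"))
o=manip.observe();print(o['t'],o['tcp_pos'],p,o['contact_force']-b)
cv2.imwrite("pics/g1.png",np.hstack([cv2.resize(x["frame"][y:y+130,z:z+130,::-1],None,fx=3,fy=3,interpolation=cv2.INTER_CUBIC) for x,y,z in((t,90,290),(s,130,110))]))
E
```

```text
False
4.4417 [ 0.4346094  -0.13765762  0.08273284] [ 0.4340669  -0.13734351] [-1.2433788  -1.43330389  0.11111114]
```

View pics/g1.png

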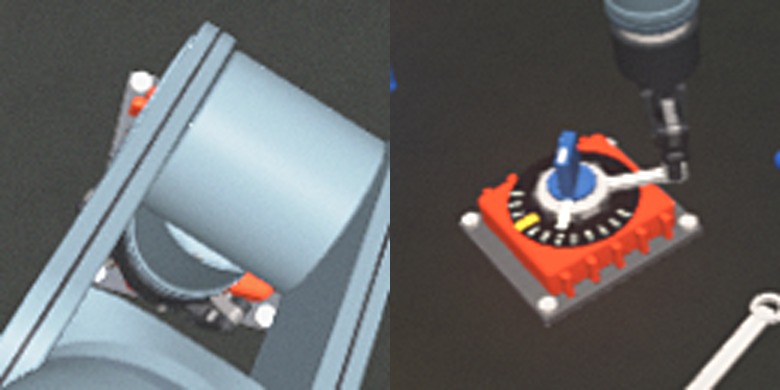

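The scene view shows the fingers around the peg (right half, about (675,150)) with no contact. Now close and swing it loose.

```bash
python3 - <<'E'
from h import *
from station import manip,snapshot
b=manip.observe()['contact_force']
manip.command_gripper(0.)
o=manip.observe();print(o['t'],o['grip_width'],o['contact_force']-b)
if o['grip_width']>.1:
    for a in np.arange(1,9)/8*.82:
        r=manip.line_to([*peg(a),.082],speed=.05,rotation=quat(TH0+a+np.pi/2),max_force=35)
        o=manip.observe();f=o['contact_force']-b;print(round(a,2),r,round(o['t'],2),f.round(1),(o['tcp_pos'][:2]-peg(a)).round(4),round(o['grip_width'],3))
        if r: break
s=snapshot("scene")
cv2.imwrite("pics/g2.png",cv2.resize(s["frame"][120:270,100:260,::-1],None,fx=4,fy=4,interpolation=cv2.INTER_CUBIC))
E
```

```text
4.7917 0.1917174358215023 [0.1352916  1.0656029  5.47385378]
0.1 False 5.13 [0.3 0.8 5.5] [ 0.0002 -0.0002] 0.197
0.2 False 5.47 [-0.2 -0.4  5.8] [ 0.0002 -0.0003] 0.193
0.31 False 5.82 [-0.3  1.8  4.7] [ 0.0002 -0.0004] 0.19
0.41 False 6.16 [-0.3 -0.7  5.3] [ 0.0002 -0.0004] 0.198
0.51 False 6.5 [-0.4  0.1  6. ] [ 0.0002 -0.0004] 0.197
0.62 False 6.84 [-0.1 -0.8  5.7] [ 0.0003 -0.0005] 0.195
0.72 False 7.18 [-0.3 -0.1  5.9] [ 0.0003 -0.0005] 0.197
0.82 False 7.53 [-0.5 -1.1  4.2] [ 0.0004 -0.0005] 0.19
```

View pics/g2.png

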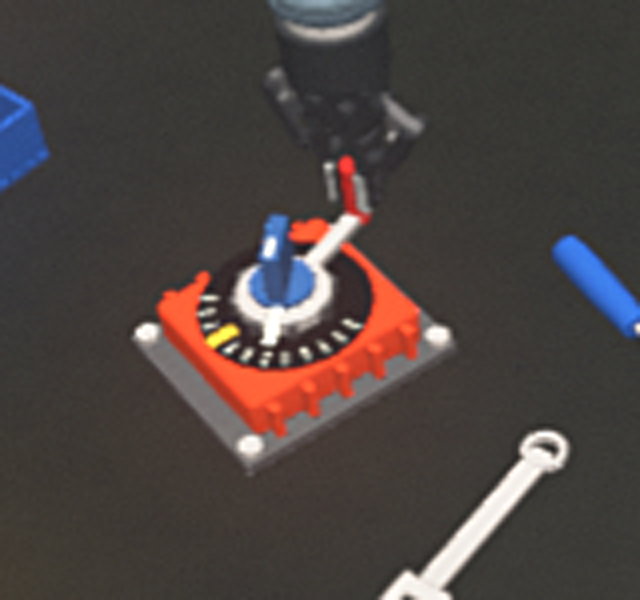

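The handle is swung loose; the peg is now at (350,185) and the adjuster hasn't moved. I'll release, back off and take clear pictures to refine the angles.

```bash
cat >> h.py <<'E'
def shoot(n):
    from station import snapshot
    for k in("scene","top"): pickle.dump(snapshot(k),open(f"{k}{n}.pkl","wb"))
E
python3 - <<'E'
from h import *
from station import manip,snapshot
manip.command_gripper(.5)
manip.line_to([*peg(.82),.24],speed=.2)
manip.move_to([.33,.2,.28],quat(np.radians(60)))
shoot(1);print(manip.observe()['t'])
r=np.radians
overlay(load("top1"),load("scene1"),(.508,-.197),TH0+.82,r(-12.5),r(34.9),"pics/ov2.png")
t=load("top1")["frame"][112:187,318:418,::-1];cv2.imwrite("pics/t1.png",cv2.resize(t,None,fx=8,fy=8,interpolation=cv2.INTER_CUBIC))
E
```

```text
10.5333
```

View pics/ov2.png

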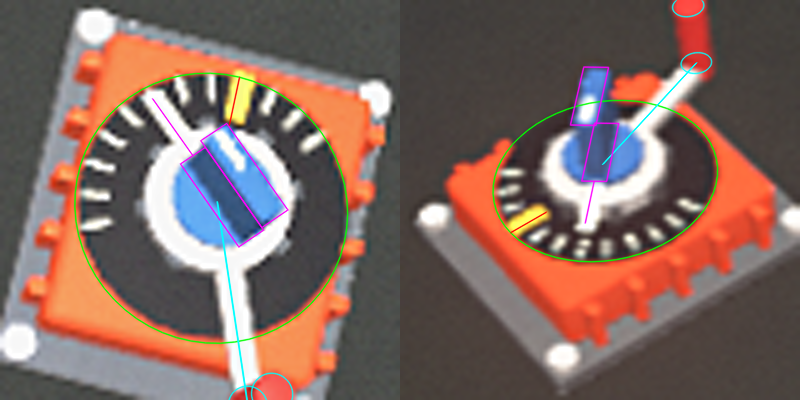

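View pics/t1.png

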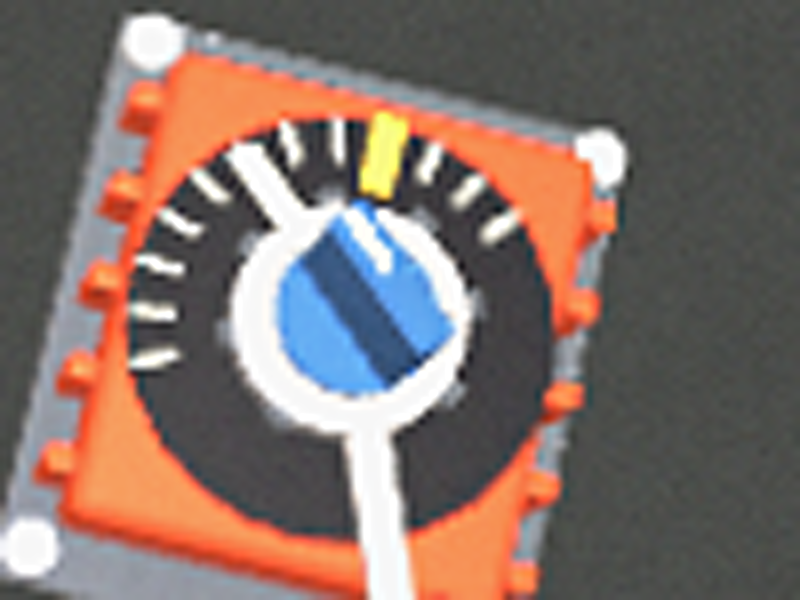

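```bash
cat > ang.py <<'E'
from h import *
def boundary(s,zd,c):
    # subpixel black->orange edge via radial search on red channel
    f=cv2.GaussianBlur(s["frame"][:,:,0].astype(np.float32),(0,0),.6);pts=[]
    for t in np.linspace(0,2*np.pi,180,endpoint=False):
        rs=np.arange(.058,.071,.0005);X=np.c_[c[0]+rs*np.cos(t),c[1]+rs*np.sin(t),0*rs+zd]
        p=proj(s,X).astype(np.float32);v=cv2.remap(f,p[:,0],p[:,1],cv2.INTER_LINEAR).ravel()
        if v[:4].max()<90 and v[-4:].min()>150:
            i=np.argmax(v>130);pts.append(p[i])
    return np.array(pts)
def centre(s,zd=.0515):
    c=C.copy()
    for _ in range(3):
        X=atz(s,boundary(s,zd,c),zd)
        r=least_squares(lambda v:np.hypot(X[:,0]-v[0],X[:,1]-v[1])-v[2],[*c,.064],loss='soft_l1',f_scale=.0005);c=r.x[:2]
    return r.x,len(X)
def mark(s,c,zd=.0515):
    f=s["frame"].astype(int);m=(f[:,:,0]>170)&(f[:,:,1]>150)&(f[:,:,2]<120)
    v,u=np.nonzero(m);X=atz(s,np.c_[u,v],zd);k=np.hypot(*(X[:,:2]-c).T)<.075
    d=X[k,:2].mean(0)-c;return np.degrees(np.arctan2(d[1],d[0])),k.sum()
def pointer(s,c,z=.073,guess=0):
    # white blob at radii .042-.055 about axis on plane z, near guess angle
    f=s["frame"].min(2).astype(np.float32);best=[]
    rs=np.linspace(.044,.053,10);ts=np.radians(np.linspace(guess-14,guess+14,113))
    R,Tt=np.meshgrid(rs,ts);p=proj(s,np.c_[(c[0]+R*np.cos(Tt)).ravel(),(c[1]+R*np.sin(Tt)).ravel(),np.full(R.size,z)]).astype(np.float32)
    v=cv2.remap(f,p[:,0],p[:,1],cv2.INTER_LINEAR).reshape(R.shape)
    w=np.clip(v-120,0,None);return np.degrees((w*Tt).sum(0)/w.sum(0)).round(1)
E
python3 - <<'E'
from ang import *
for n in("top1","scene1"):
    s=load(n);c,k=centre(s);print(n,c,k,mark(s,c[:2]),pointer(s,c[:2],guess=35))
E
```

```text
top1 [ 0.50900023 -0.19781626  0.06214759] 102 (np.float64(128.17639553201693), np.int64(132)) [35.3 35.4 34.9 34.  33.2 33.4 33.8 34.1 34.1 33.8]
scene1 [ 0.50858649 -0.19619704  0.0624788 ] 61 (np.float64(-15.51100495122988), np.int64(27)) [36.8 37.  37.1 37.2 37.2 37.2 37.1 36.7 36.4 36.2]
```

```bash
cat >> ang.py <<'E'
def mark(s,c,zd=.0515):
    h=cv2.cvtColor(s["frame"],cv2.COLOR_RGB2HSV).astype(int);w=((h[:,:,0]>21)&(h[:,:,0]<35)&(h[:,:,1]>130)&(h[:,:,2]>120))
    v,u=np.nonzero(w);X=atz(s,np.c_[u,v],zd);k=np.hypot(*(X[:,:2]-c).T)<.075
    d=X[k,:2].mean(0)-c;return np.degrees(np.arctan2(d[1],d[0])),k.sum(),np.hypot(*d)
E
python3 - <<'E'
from ang import *
for n in("top","scene","top1","scene1"):
    s=load(n);c,k=centre(s);print(n,c,k,mark(s,c[:2]),[pointer(s,c[:2],z,35).mean() for z in(.068,.073,.076)])
E
```

```text
top [ 0.5089882  -0.19774445  0.06219974] 105 (np.float64(-14.567754927499012), np.int64(30), np.float64(0.054339497762246815)) [np.float64(33.989999999999995), np.float64(34.239999999999995), np.float64(34.47)]
scene [ 0.50871987 -0.19614987  0.0622854 ] 55 (np.float64(-16.131145646080576), np.int64(19), np.float64(0.0515827278804691)) [np.float64(34.730000000000004), np.float64(36.730000000000004), np.float64(37.61)]
top1 [ 0.50900023 -0.19781626  0.06214759] 102 (np.float64(-14.379847975725593), np.int64(21), np.float64(0.05395821204175157)) [np.float64(33.99999999999999), np.float64(34.2), np.float64(34.410000000000004)]
scene1 [ 0.50858649 -0.19619704  0.0624788 ] 61 (np.float64(-15.73759637667339), np.int64(18), np.float64(0.05153020648130307)) [np.float64(34.71), np.float64(36.89), np.float64(37.81)]
```

```bash
cat > adj.py <<'E'
from ang import *
from station import manip
A=np.array([.5088,-.197])
def qa(d): return quat(np.radians(d+90)+np.pi)
def turn(d0,d1,n):
    manip.command_gripper(.5)
    manip.move_to([*A,.22],qa(d0))
    b=manip.observe();print(manip.line_to([*A,.093],speed=.12,max_force=12))
    manip.command_gripper(0.);o=manip.observe();print(o['grip_width'],(o['contact_force']-b['contact_force']).round(1),(o['wrist_torque']-b['wrist_torque']).round(2))
    if o['grip_width']<.07: raise SystemExit("no grip")
    for d in np.linspace(d0,d1,n+1)[1:]:
        manip.move_to([*A,.093],qa(d));o=manip.observe();f=o['contact_force']-b['contact_force']
        print(round(d,1),round(o['t'],2),f.round(1),(o['wrist_torque']-b['wrist_torque']).round(2))
        if np.linalg.norm(f[:2])>40: break
    manip.hold(.2);manip.command_gripper(.5)
    manip.line_to([*A,.24],speed=.2)
    manip.move_to([.33,.2,.28],quat(np.radians(60)))
def look(n,guess):
    shoot(n)
    for k in("top","scene"):
        s=load(k+str(n));c,_=centre(s);print(k,c,mark(s,c[:2]),[pointer(s,c[:2],z,guess).mean().round(2) for z in(.068,.073,.076)])
    t=load("top"+str(n))["frame"][112:192,318:398,::-1];q=load("scene"+str(n))["frame"][160:240,130:210,::-1]
    cv2.imwrite(f"pics/look{n}.png",cv2.resize(np.hstack([t,q]),None,fx=5,fy=5,interpolation=cv2.INTER_CUBIC))
    print(manip.observe()['t'])
E
python3 - <<'E'
from adj import *
turn(34.5,-14.3,4);look(2,-14)
E
```

```text
False
0.15133950588555467 [-3.3  2.3  6. ] [0.33 0.22 0.02]
22.3 14.26 [-1.6  2.5  4.3] [ 0.25  0.26 -0.16]
10.1 14.57 [-1.5  2.2  5.2] [ 0.17  0.31 -0.1 ]
-2.1 14.89 [-1.6  1.   4.4] [ 0.12  0.26 -0.1 ]
-14.3 15.21 [-1.5  1.2  5.8] [ 0.03  0.34 -0.09]
top [ 0.50904618 -0.19784057  0.06212511] (np.float64(-10.131018850554893), np.int64(11), np.float64(0.05301352302947678)) [np.float64(-16.67), np.float64(-16.38), np.float64(-15.96)]
scene [ 0.50862822 -0.196849    0.06289492] (np.float64(-15.049578954485671), np.int64(18), np.float64(0.05131691511011609)) [np.float64(-17.19), np.float64(-11.65), np.float64(-8.14)]
18.5583
```

View pics/look2.png

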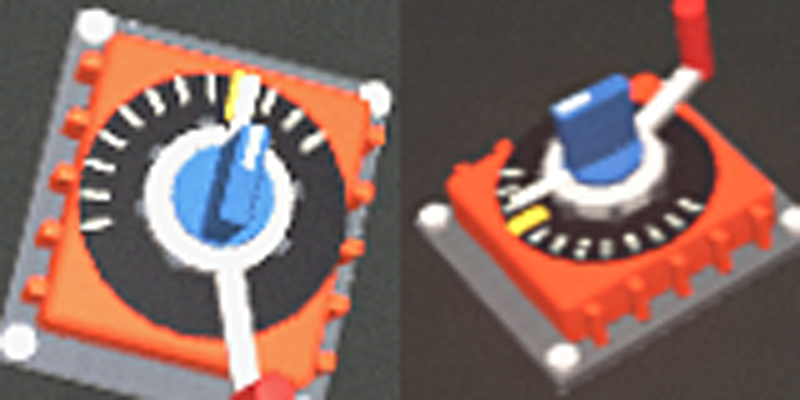

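```bash
cat >> ang.py <<'E'
def polar(s,c,z,rs,ts):
    R,Tt=np.meshgrid(rs,np.radians(ts))
    p=proj(s,np.c_[(c[0]+R*np.cos(Tt)).ravel(),(c[1]+R*np.sin(Tt)).ravel(),np.full(R.size,z)]).astype(np.float32)
    return cv2.remap(s["frame"].astype(np.float32),p[:,0],p[:,1],cv2.INTER_CUBIC).reshape(*R.shape,3)
E
python3 - <<'E'
from ang import *
from scipy.signal import find_peaks
ts=np.arange(-80,100,.25)
for n in("top","scene","top1","scene1"):
    s=load(n);c=centre(s)[0][:2]
    for z in(.0515,.0535):
        P=polar(s,c,z,np.linspace(.046,.058,13),ts)
        k=(ts>-28)&(ts<0)
        y=np.clip(P[k][:,:,1]-P[k][:,:,2]-40,0,None);a=(y*ts[k][:,None]).sum(0)/y.sum(0)
        print(n,z,a.round(1),a.mean())
    P=polar(s,c,.0515,np.linspace(.0515,.057,8),ts);v=P.max(2).mean(1) if 0 else P[:,:,1].mean(1)
    pk,_=find_peaks(v,height=90,prominence=25);print([ (ts[i],int(v[i])) for i in pk])
E
```

```text
top 0.0515 [-13.5 -13.3 -13.5 -14.  -14.4 -14.5 -14.4 -14.4 -14.1 -13.9 -13.6 -13.4
 -13.6] -13.895294692717297
top 0.0535 [-12.9 -13.  -13.4 -13.9 -14.1 -14.1 -14.1 -13.9 -13.6 -13.4 -13.1 -13.2
 -13.5] -13.552991359678495
[(np.float64(-56.25), 250), (np.float64(-42.25), 229), (np.float64(-28.5), 253), (np.float64(-11.0), 269), (np.float64(0.0), 260), (np.float64(14.5), 255), (np.float64(25.25), 264), (np.float64(43.25), 260), (np.float64(57.75), 270), (np.float64(72.0), 262), (np.float64(87.0), 250)]
scene 0.0515 [-16.4 -16.7 -16.7 -16.5 -16.2 -15.9 -15.9 -15.9 -15.9 -15.8 -15.8 -15.8
 -15.7] -16.090102644940245
scene 0.0535 [-13.9 -14.3 -14.6 -14.4 -14.2 -13.9 -13.8 -13.9 -14.  -14.  -13.9 -13.9
 -14. ] -14.065118093628199
[(np.float64(-59.75), 251), (np.float64(-45.25), 205), (np.float64(-30.25), 224), (np.float64(-14.5), 261), (np.float64(-0.5), 249), (np.float64(14.5), 240), (np.float64(29.25), 200), (np.float64(43.75), 194), (np.float64(60.0), 215), (np.float64(74.5), 235), (np.float64(89.25), 230)]
top1 0.0515 [-13.4 -13.2 -13.5 -13.9 -14.4 -14.4 -14.3 -14.3 -14.1 -13.9 -13.5
[... 247 characters left out ...]
, 269), (np.float64(0.25), 260), (np.float64(14.75), 258), (np.float64(25.25), 264), (np.float64(43.25), 263), (np.float64(57.75), 271), (np.float64(72.0), 264), (np.float64(87.0), 257)]
scene1 0.0515 [-16.3 -16.6 -16.6 -16.3 -16.  -15.7 -15.7 -15.8 -15.8 -15.7 -15.6 -15.7
 -15.6] -15.956571466629079
scene1 0.0535 [-13.8 -14.2 -14.4 -14.3 -14.  -13.7 -13.6 -13.7 -13.9 -13.9 -13.8 -13.8
 -13.9] -13.935099241678737
[(np.float64(-59.5), 248), (np.float64(-45.25), 197), (np.float64(-30.25), 215), (np.float64(-14.25), 262), (np.float64(-0.5), 242), (np.float64(14.5), 231), (np.float64(29.5), 190), (np.float64(43.75), 186), (np.float64(60.0), 207), (np.float64(74.5), 226), (np.float64(89.0), 220)]
```

```bash
python3 - <<'E'
from ang import *
k=np.array([-3,-2,-1,1,2,4,5,6,7])
D={"top":[-56.25,-42.25,-28.5,.1,14.6,43.25,57.75,72,87],"scene":[-59.6,-45.25,-30.25,-.5,14.5,43.75,60,74.5,89.1]}
for n,a in D.items():
    s=load(n);c=centre(s)[0][:2];a=np.radians(a);X=c+.054*np.c_[np.cos(a),np.sin(a)]
    def f(v):
        d=np.arctan2(X[:,1]-v[1],X[:,0]-v[0])-(v[2]+np.radians(15)*k);return np.degrees(np.arctan2(np.sin(d),np.cos(d)))
    r=least_squares(f,[*c,-.25]);J=np.linalg.inv(r.jac.T@r.jac)
    print(n,c,r.x[:2],np.degrees(r.x[2]),r.fun.round(1),np.degrees(J[2,2]**.5)*r.fun.std())
E
```

```text
top [ 0.5089882  -0.19774445] [ 0.51217326 -0.19798407] -14.431867800964081 [ 0.4 -0.  -0.5 -0.2  0.2  0.3  0.3 -0.2 -0.2] 0.25229689376784825
scene [ 0.50871987 -0.19614987] [ 0.50917823 -0.19656879] -15.051763150788169 [ 0.3 -0.2 -0.1 -0.   0.1 -0.5  0.7  0.1 -0.4] 0.2998301141946959
```

```bash
python3 - <<'E'
from h import *
t=load("top2")["frame"][118:168,340:390,::-1];q=load("scene2")["frame"][165:215,140:190,::-1]
cv2.imwrite("pics/z2.png",cv2.resize(np.hstack([t,q]),None,fx=8,fy=8,interpolation=cv2.INTER_CUBIC))
# predicted pointer/wing overlay for centre c
for s,n,off,cc in((load("top2"),"T",(340,118),(.5100,-.198)),(load("scene2"),"S",(140,165),(.509,-.1965))):
    for d in(-13,-15,-17):
        u=np.array([np.cos(np.radians(d)),np.sin(np.radians(d))])
        print(n,d,*[(((proj(s,[*(np.array(cc)+r*u),z])[0]-off+.5)*8-.5)).round(0) for r,z in((.03,.073),(.055,.073),(-.023,.117),(.023,.117))])
E
```

```text
T -13 [204. 160.] [222.  78.] [200. 305.] [236. 145.]
T -15 [208. 161.] [229.  80.] [197. 305.] [238. 146.]
T -17 [211. 162.] [235.  82.] [194. 304.] [241. 147.]
S -13 [167. 245.] [107. 279.] [278.  85.] [166. 146.]
S -15 [166. 243.] [104. 276.] [279.  86.] [164. 145.]
S -17 [164. 241.] [101. 273.] [280.  87.] [163. 143.]
```

View pics/z2.png

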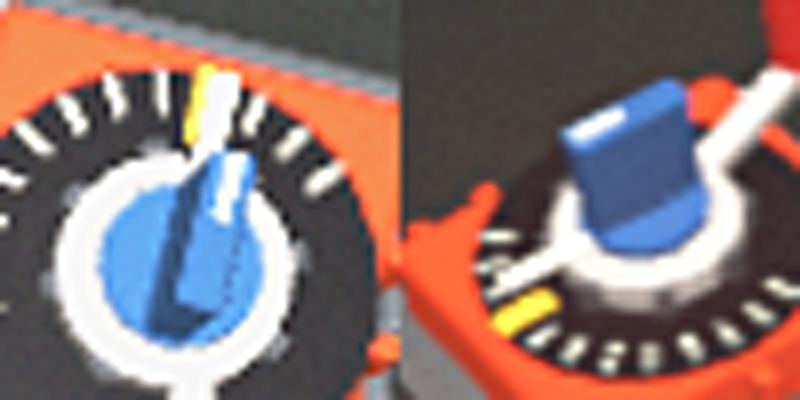

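```bash
cat > sil.py <<'E'
from h import *
from scipy.optimize import minimize
def fit(s,off,a0,c0,K=6,sz=50):
    f=s["frame"][off[1]:off[1]+sz,off[0]:off[0]+sz].astype(np.float32)
    ob=np.clip(((f[:,:,2]-f[:,:,0])/(f[:,:,2]+10)-.1)/.35,0,1)
    white=(f.min(2)>140)
    t=np.linspace(0,2*np.pi,48)
    def model(v):
        c=np.array(v[:2])*.001+c0;u=np.array([np.cos(v[2]),np.sin(v[2])]);w=np.array([-u[1],u[0]])
        P=lambda X:np.round(((proj(s,X)-off+.5)*K-.5)*16).astype(np.int32)
        im=np.zeros((sz*K,sz*K),np.uint8);W=np.zeros_like(im)
        cv2.fillPoly(im,[P(np.c_[c[0]+.024*np.cos(t),c[1]+.024*np.sin(t),0*t+.073])],255,cv2.LINE_8,4)
        bx=P([[*(c+a*.023*u+b*.007*w),z] for z in(.117,.073) for a,b in((1,1),(1,-1),(-1,-1),(-1,1))])
        # pointer, white over flange outside r=.02? then wing
        cv2.fillConvexPoly(im,cv2.convexHull(bx),255,cv2.LINE_8,4);cv2.fillConvexPoly(W,cv2.convexHull(bx),255,cv2.LINE_8,4)
        g=lambda x:cv2.resize(x,(sz,sz),interpolation=cv2.INTER_AREA).astype(np.float32)/255
        return g(im),g(W)
    def cost(v):
        m,W=model(v);wt=np.where(white&(W>.3),0,1);return (wt*(m-ob)**2).sum()
    best=min((minimize(cost,[0,0,a0+d],method="Nelder-Mead",options=dict(initial_simplex=[[0,0,a0+d],[1.5,0,a0+d],[0,1.5,a0+d],[0,0,a0+d+.1]],xatol=1e-3)) for d in(-.1,0,.1)),key=lambda r:r.fun)
    return best.x[:2]*.001+c0,np.degrees(best.x[2]),best.fun,ob,model(best.x)[0]
E
python3 - <<'E'
from sil import *
rows=[]
for i,a in(("",35),("1",35),("2",-15)):
    for k,off in(("top",(335,118)),("scene",(140,160))):
        c,ang,fun,ob,m=fit(load(k+i),off,np.radians(a),np.array([.509,-.197]));print(k+i,c.round(4),ang.round(2),round(float(fun),2))
        rows.append(np.hstack([ob,m]))
im=np.vstack([np.hstack(rows[2:4]),np.hstack(rows[4:6])])
cv2.imwrite("pics/sil.png",cv2.resize(np.clip(im*255,0,255).astype(np.uint8),None,fx=4,fy=4,interpolation=cv2.INTER_NEAREST))
E
```

```text
top [ 0.5087 -0.198 ] 35.93 7.6
scene [ 0.5085 -0.1952] 39.47 9.76
top1 [ 0.5084 -0.1981] 33.78 7.45
scene1 [ 0.5081 -0.1951] 39.99 9.28
top2 [ 0.5088 -0.1978] -11.36 8.78
scene2 [ 0.5094 -0.1955] -5.66 7.34
```

View pics/sil.png

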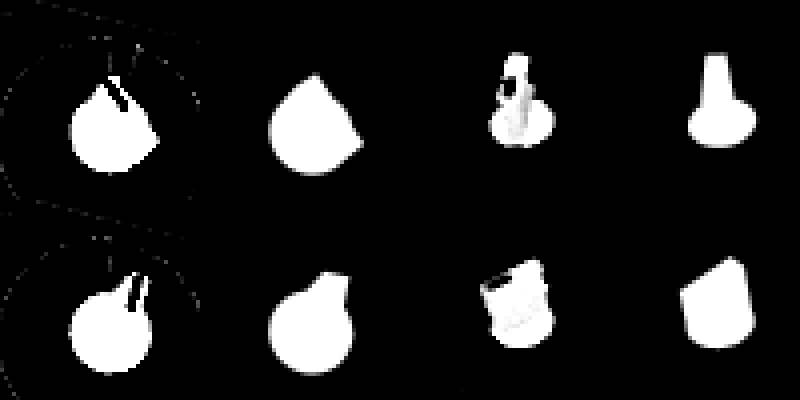

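```bash
cat > ptr.py <<'E'
from ang import *
def ptr(s,c,a,z=.073,r0=.041,r1=.053,h=.0065):
    for _ in range(4):
        u=np.array([np.cos(a),np.sin(a)]);w=np.array([-u[1],u[0]])
        rs=np.linspace(r0,r1,13);ls=np.linspace(-h,h,53);R,L=np.meshgrid(rs,ls,indexing='ij')
        XY=c+R[...,None]*u+L[...,None]*w
        p=proj(s,np.c_[XY.reshape(-1,2),np.full(R.size,z)]).astype(np.float32)
        v=cv2.remap(s["frame"][:,:,2].astype(np.float32),p[:,0],p[:,1],cv2.INTER_LINEAR).reshape(R.shape)
        g=np.clip((v-110)/100,0,1);l=(g*L).sum(1)/g.sum(1)
        k,b=np.polyfit(rs,l,1);c=c+b*w;a=a+np.arctan(k)
    return np.degrees(a),c,(l*1e3).round(2),(g.sum(1)*(ls[1]-ls[0])*1e3).round(1)
E
python3 - <<'E'
from ptr import *
for i,a in(("",35),("1",35),("2",-15)):
    for k in("top","scene"):
        for z in(.073,):
            r=ptr(load(k+i),np.array([.509,-.1975 if k=="top" else -.1965]),np.radians(a),z);print(k+i,z,r[0].round(2),r[1].round(4),r[2],r[3])
from station import manip;print(manip.observe()['t'])
E
```

```text
top 0.073 35.57 [ 0.5092 -0.1978] [-0.   -0.02 -0.03 -0.03  0.06  0.03  0.    0.01  0.01  0.05  0.11 -0.02
 -0.1 ] [ 9.6  9.8  9.8  9.5  9.9 10.3  9.8  9.4  9.6  9.6  9.3  9.4  9.9]
scene 0.073 42.23 [ 0.5114 -0.2001] [ 0.1   0.16  0.11  0.09  0.09  0.12  0.18  0.24  0.3   0.27  0.16 -0.09
 -0.42] [13.  12.9 12.8 12.8 12.7 12.7 12.5 12.3 12.  12.  11.9 11.5 10.8]
top1 0.073 35.67 [ 0.5093 -0.1979] [ 0.04 -0.04 -0.08 -0.02  0.06  0.02 -0.02  0.01  0.03  0.03  0.1  -0.02
 -0.12] [ 9.9 10.2 10.1  9.7 10.1 10.4  9.9  9.6  9.9  9.9  9.5  9.6 10.1]
scene1 0.073 40.3 [ 0.5103 -0.1988] [ 0.09  0.1   0.04  0.08  0.11  0.17  0.21  0.25  0.26  0.26  0.11 -0.15
 -0.49] [13.1 12.8 12.6 12.6 12.6 12.5 12.4 12.2 11.9 11.8 11.5 10.9 10.3]
top2 0.073 -13.8 [ 0.509  -0.1974] [-0.15 -0.13 -0.04  0.06  0.14  0.17  0.15  0.08 -0.03 -0.08 -0.08 -0.07
 -0.02] [10.  10.1 10.1 10.   9.7  9.2  9.2  9.3  9.9 10.6 10.8 10.5 10.3]
scene2 0.073 -18.35 [ 0.5102 -0.1912] [ 0.03  0.01 -0.18 -0.22 -0.11  0.15  0.32  0.34  0.2  -0.09 -0.16 -0.01
  0.16] [10.4 10.5 10.5 10.5 10.5 10.4 10.4 10.5 10.6 11.  11.2 11.2 11.2]
18.5583
```

Robust estimates now agree: the pointer is at about -14° (jaw -14.3°, line fit -13.8°) and the mark is at about -14.4°, from the tick fit. The parallel view offset is parallax. Now swing the handle back home.

```bash
python3 - <<'E'
from h import *
from station import manip,snapshot
a=.82
manip.move_to([*peg(a),.22],quat(TH0+a+np.pi/2))
b=manip.observe()['contact_force']
print(manip.line_to([*peg(a),.082],speed=.12,max_force=12))
manip.command_gripper(0.);print(manip.observe()['grip_width'])
b=manip.observe()['contact_force']
if manip.observe()['grip_width']>.1:
    for a in [.7,.6,.5,.4,.3,.2,.1,.04,0.,-.02,-.04,-.06]:
        r=manip.line_to([*peg(a),.082],speed=.05 if a>.05 else .02,rotation=quat(TH0+a+np.pi/2),max_force=20)
        o=manip.observe();f=o['contact_force']-b;d=o['tcp_pos'][:2]-C
        tan=np.array([-np.sin(TH0+a),np.cos(TH0+a)])
        print(a,r,round(o['t'],2),f.round(1),"Ft",round(f[:2]@tan,1),"ang",round(np.arctan2(d[1],d[0])-TH0,3),round(o['grip_width'],3))
        if r or (a<.05 and f[:2]@tan>14): break
E
```

```text
False
0.19277155197617782
0.7 False 22.14 [-1.6 -0.5  1.2] Ft 0.5 ang -5.581 0.194
0.6 False 22.48 [-0.7  0.7  0.8] Ft -0.6 ang 0.602 0.197
0.5 False 22.82 [-1.6 -0.6  2. ] Ft 0.9 ang 0.502 0.195
0.4 False 23.17 [-0.8  0.5  1.7] Ft -0.2 ang 0.401 0.199
0.3 False 23.51 [-1.4  0.5  0.5] Ft 0.1 ang 0.3 0.194
0.2 False 23.85 [-0.8  0.1  0.6] Ft 0.2 ang 0.2 0.192
0.1 False 24.19 [ 0.2 -0.5  2.2] Ft 0.3 ang 0.099 0.194
0.04 False 24.62 [-2.2 -1.1  2. ] Ft 2.3 ang 0.044 0.193
0.0 False 24.97 [-2.3 -1.7  1.3] Ft 2.8 ang 0.004 0.191
-0.02 False 25.22 [-4.6 -5.5  1.8] Ft 7.2 ang -0.008 0.192
-0.04 False 25.47 [-10.2 -10.6   3.3] Ft 14.7 ang -0.009 0.196
```

The arm met the stop at -0.009 rad, with tangential force rising to 15 N. Release, retreat and look.

```bash
python3 - <<'E'
from adj import *
from ptr import ptr
manip.command_gripper(.5)
manip.line_to([*peg(0),.24],speed=.2)
manip.move_to([.33,.2,.28],quat(np.radians(60)))
look(3,-14)
print(ptr(load("top3"),np.array([.509,-.1975]),np.radians(-15))[0])
r=np.radians
overlay(load("top3"),load("scene3"),(.508,-.197),TH0,r(-14.5),r(-14.3),"pics/ov3.png")
print(manip.observe()['contact_force'])
E
```

```text
top [ 0.50904576 -0.19781746  0.06213985] (np.float64(-10.328640422594688), np.int64(10), np.float64(0.05336636966477975)) [np.float64(-16.65), np.float64(-16.38), np.float64(-15.98)]
scene [ 0.50866405 -0.19644233  0.06265197] (np.float64(-15.109651237159751), np.int64(19), np.float64(0.05174093852327323)) [np.float64(-17.62), np.float64(-12.12), np.float64(-8.59)]
29.0417
-13.971901363802747
[-0.17992671 -0.10157487  0.24491606]
```

View pics/ov3.png

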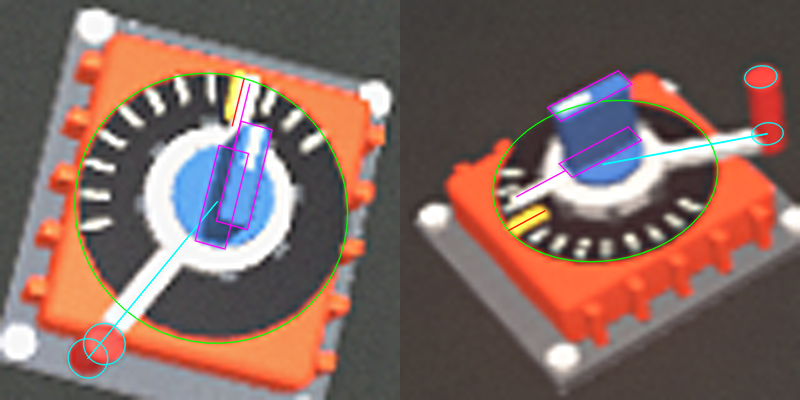

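View pics/look3.png

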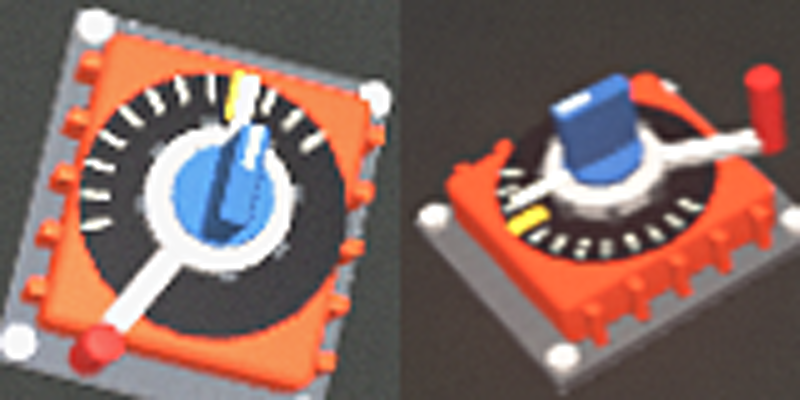

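```bash
python3 - <<'E'
from station import manip,job_done
job_done();print(manip.observe()['t'])
E
```

```text
the job is handed in; nothing more can be done
the job is handed in; nothing more can be done
```

I did the job on the orange tensioner in the order asked and handed it in at about 29 s; the handover gave no verdict. I did not touch the grey spare or the green unit.

1. **Loosening:** I gripped the red peg and swung the handle counter-clockwise to about 0.82 rad, and pictures confirmed the swing.
2. **Adjusting:** I turned the blue adjuster about 49° clockwise.
3. **Tightening:** I swung the handle back until it met its stop, at about -0.01 rad with roughly 15 N at the handle. Then I let go and moved clear.

**Last checks:**
- **Lock ring:** the handle lies exactly where it was at the start in both views. The force on the tool is near zero.
- **Adjuster:** the pointer is at about -14°, from the jaw angle of -14.3° and a line fit of -14.0° in the top view. The yellow mark is at -14.4° in the top view and -15.1° in the scene view, so the error is probably under 1°.
- **What disagreed:** cruder fits differed by several degrees. The scene view alone hinted that the pointer is 2–3° further clockwise. I put this down to parallax, because the pointer sits about 20 mm above the dial, and made no correction.

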